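# Add a slotted mass to the hanger under the spring balance

## Task

Add the large loose slotted mass to the hanger under the spring balance: slide it sideways onto the stem until the stem is fully home at the inner end of its slot, with that slot at least a quarter turn away from the slot of the mass already hanging there, and lay it flat on top of that mass. Ease its weight down slowly and let go only when the balance just carries it, so that the hanger neither drops nor springs up with a jerk, is not shoved about, and ends up hanging still; do not disturb the other things on the bench.

Things in the scene. Friction and masses are not known exactly. Their poses are not given: they have to be found in the camera images.
- mass_loose: Large loose slotted mass, steel, 0.4 to 0.8 kg: disc 76 mm across, 24 mm thick, two finger flats 56 mm apart (y = +-28 mm, x from -25 to +25 mm). A 13 mm slot parallel to the flats runs from x = -6.5 mm out through the rim at +x. Lies flat to the right of the stand, slot 40 to 110 degrees counterclockwise from world +x. Origin: centre of underside; z up, x along the slot to its mouth.
- mass_loose_mouth (a point): Middle of the slot's mouth on the loose mass, on the rim of the underside, 38 mm from the centre along its x. The slot is flared there, to about 19 mm over the last 7 mm. A 10 mm stem that is home stands within 2 mm of the mass's centre.
- mass_hung: The mass already on the hanger: same shape, size and frame as the loose one, 0.5 to 0.7 kg, lying on the pan with the stem at the inner end of its slot. Its slot never points ahead and to the left of the robot (13 to 135 degrees counterclockwise from world +x), but may point any other way. Its top is 24 mm above its origin.
- mass_hung_mouth (a point): The same mouth point on the mass already on the hanger.
- hanger: Steel hanger: round pan 50 mm across, 7 mm thick; upright stem 10 mm thick, 190 mm long, ending in an eye on the balance's hook 225 mm above the pan's top. Origin: centre of the pan's top, about 90 mm over the bench; z up along the stem. Swings freely about the hook both ways (1 N at the masses moves them some 20 mm), hangs slightly off plumb under an uncentred load, does not turn about the stem.
- stem (a point): Point on the axis of the stem, 36 mm above the pan's top face: where the middle of the next mass's thickness comes to be.
- balance (a joint): How far the spring balance is drawn out, m: 0 at the start (its pretension of 10.2 N exceeds the weight of the 0.3 kg hanger and the first mass), then 150 N per m downwards, stop at 0.065. The second mass draws it out by some 10 to 48 mm, depending on what the masses weigh, and the pan sinks by as much.
- stand: Fixed retort stand: blue base plate 190 x 110 mm, 8 mm thick; a 12 mm rod 618 mm high, 125 mm from the hanger's axis; a clamp holding the white balance tube (26 mm thick) above the hanger, from 357 mm over the bench up. Origin: on the bench under the hanger's axis; x points from there to the rod, away from the robot and to its left.
- mass_small: Bystander: a smaller slotted mass of the same make, 60 mm across, 20 mm thick, flats 44 mm apart, lying flat to the right of the stand as well; which of the two lies nearer the robot varies. Origin: centre of its underside.
- beaker: Bystander: glass beaker, 70 mm across, 90 mm high. Origin: centre of its underside.
- dish: Bystander: white evaporating dish, 84 mm across, 36 mm high. Origin: centre of its underside.
- reagent: Bystander: amber glass bottle with a black cap, 64 mm across, 135 mm high. Origin: centre of its underside.
- jar: Bystander: white jar with a blue lid, 54 mm across, 62 mm high. Origin: centre of its underside.
- flask_ring: Bystander: cork flask ring, 100 mm across, 24 mm high, lying flat. Origin: centre of its underside.
- spatula: Bystander: flat steel laboratory spatula with a black grip, 190 mm long, 10 mm high, lying on the bench in front of the stand. Origin: middle of its underside.
Things that resemble listed ones, but are neither listed nor needed, are in the scene too. Leave any brown or orange look-alike of the mass_hung alone.

How it is judged:
At the end, for the whole second after the job is handed in: Both masses lie flat on the hanger, the loose one on top (within 2.5 mm, 0.06 rad), each centred on the stem within 6 mm; the slot mouths are over 49 mm apart (about 80 degrees between the slots); the hanger is plumb within 0.05 rad and still (under 30 mm/s) (horizontal distance between each of mass_loose, mass_hung and hanger below 0.006 m and z of mass_loose in the frame of hanger between 0.0215 and 0.0265 m and z of mass_hung in the frame of hanger below 0.0025 m and angle between the z axis of mass_loose and the z axis of hanger, either way round below 0.06 rad and horizontal distance between mass_loose_mouth and mass_hung_mouth above 0.049 m and angle between hanger's own z axis and vertical below 0.05 rad and linear speed of each of mass_loose, hanger below 0.03 m/s); the robot touches nothing.
It fails at once if the mass is dropped or pressed hard onto the one below (over 20 N between them) (contact force between mass_loose and mass_hung above 20 N).
It fails at once if the balance jerks: the hanger drops or springs up at more than 40 mm/s (velocity of joint balance above 0.04 m/s or velocity of joint balance below -0.04 m/s).
It fails at once if the hanger is shoved aside (more than 0.15 rad off plumb) (angle between hanger's own z axis and vertical above 0.15 rad).
It fails at once if a bystander on the bench is moved by more than 20 mm (distance of any of mass_small, beaker, dish, reagent, jar, flask_ring, spatula from where it was at the start of the episode above 0.02 m).
It also fails if it takes over 61 s, if anything falls off the work surface, if the arm or the gripper's body presses on something with over 40 N, if the wrist force passes 120 N, or if a joint passes its speed limit or range.

## Robot

A 7-joint arm with a two-finger parallel gripper is mounted at the origin on the work surface. World frame = base frame: x ahead of the robot, y to its left, z up, the work surface at z = 0. Lengths are in m, angles in rad, forces in N, time in s.
With the tool pointing down it reaches from about 0.425 to 0.925 m from the base axis. Payload 6.8 kg.
Tool frame: the origin (TCP) lies between the finger pads; the fingertips stand 14 mm ahead of it and the grasp point (between the pads) lies 5 mm behind it; z points along the fingers, y is the line along which they close (so a half turn about z gives the same grasp; the last joint's range is limited). The gripper opens to 85 mm and grips with 20 to 120 N. Pads are 22 mm wide; open, the fingers measure 114 mm over their backs; the gripper's body (76 mm by 85 mm) begins 54 mm behind the grasp point. The pads swing forward as they close: fully open they stand 13 mm farther back than shut.
Start: joints at [1.104, 0.477, 0.022, 1.555, -0.011, 1.109, -0.083], TCP at [0.237, -0.632, 0.245] pointing down, gripper open.
Joint ranges: [-2.96, 2.96], [-0.34, 2.1], [-1.41, 1.46], [0.24, 2.44], [-1.37, 4.51], [0.17, 1.92], [-2.96, 2.96]. Speed limits (rad/s): [2.39, 2.39, 3.14, 3.14, 3.14, 3.14, 3.14].

## Interface

Orientations are given as a rotation vector (axis times angle).
In Python, from bench import r, imaging gives the robot as it stands.
- The arm moves only by the tool apply_moves, never from a script. Its argument "moves" is a list of rows, each a list of 2 entries, a list of its own where there are three numbers: the shift along the tool's x, y, z in cm, then the turn about the tool's z in rad. In form: [[[tx, ty, tz], roll], ...]. A call has 1 to 10 rows; each row is the pose to reach, as a shift and turn from the pose commanded when the call began, along the tool's axes at that moment; what a row does not reach only later rows make up. A row lasts 1/12 s, in which the tool goes at most 41.7 mm and 7.16 degrees, less where a joint would pass 70% of its speed; a pose out of reach is approached as far as the arm can. A call with a gripper value outside its range is refused whole. "claw" is the opening, from 0 (shut) to 1 (fully open), set as the call begins (left out, the last holds). The fingers move at their own pace and stop on an object; "grip_force" is the grip in N (left out, the last holds). Time passes only in rows, so rows that repeat a pose let the fingers close. It gives the time, the measured TCP pose, the force and the opening at its end, in the units of the state.
- r.get_obs(): the state, without advancing time (a new reading comes with each control period).
- imaging.grab_frame(name): name is "side" or "top" or "wrist"; returns a dict with "frame" (400x640x3 uint8, blue, green, red), "intrinsics" (3x3 intrinsics, pixels), "k1" (the pictures are not rectified: a ray, as slopes to the right and down, at radius r is drawn at 1 + k1 r^2 times it, then the intrinsics apply), "T" (4x4, takes a point from camera to world coordinates). Camera axes: x right, y up, looking along -z (the intrinsics and any distortion apply to the point x, -y, -z); pixel columns grow to the right and rows downward; lengths in m; the calibration is good to about 2 mm. A picture is of the moment at which its call begins. There is no depth.
- r.hand_in(): hands the job in, once; it reports no verdict.
The state is a dict: "clock": time; "joints": joint angles; "qvel": joint speeds; "tau": joint torques, N m; "tcp_pos": TCP position; "orientation": TCP orientation; "contact_force": force on the tool from outside, world axes, zero at the start; "moment": the same for the moment, N m; "grip_width": finger opening in m.
Only numpy, scipy, OpenCV 4.12 (cv2) and the standard library are available. Lean on these libraries where they do the work, as an engineer would, in place of code of your own. Each camera call takes 0.05 s, during which the arm holds its last target. There are 200 camera calls.

## Working session

There is one attempt and no reset: what is moved stays moved. The work goes in short steps, Python scripts to look and compute and a tool call to move; the robot and the scene stay as the last step left them, time stands still between calls to the robot, and variables do not carry over. Pictures are saved under pics/ and viewed, on a budget of 10 in all, crops included, one or two more only if the job needs it, and the job is handed in when it is done.

Besides the shell and the picture viewer there is one more tool, called after "Request:" by a JSON object that holds its "fn" and its "kwargs", one argument or row to a line. apply_moves: Moves the arm, as the interface text tells. Its arguments: {"type":"object","properties":{"moves":{"type":"array","items":{"type":"array"}},"claw":{"type":"number"},"grip_force":{"type":"number"}},"required":["moves"]}

```bash
ls; mkdir -p pics
cat > h.py <<'E'
import numpy as np, cv2
from bench import r, imaging
def grab(n):
    d=imaging.grab_frame(n); np.savez('%s.npz'%n,**d); return d
def load(n): return dict(np.load('%s.npz'%n))
def proj(d,P):
    P=np.atleast_2d(P); T=np.linalg.inv(d['T']); c=P@T[:3,:3].T+T[:3,3]
    s=np.c_[c[:,0]/-c[:,2],-c[:,1]/-c[:,2]]; s=s*(1+float(d['k1'])*(s**2).sum(1,keepdims=True))
    return np.c_[s,np.ones(len(s))]@d['intrinsics'][:2].T
def ray(d,uv):
    uv=np.atleast_2d(np.asarray(uv,float)); K=d['intrinsics']
    p=cv2.undistortPoints(uv[:,None],K,np.array([float(d['k1']),0,0,0]))[:,0]
    v=np.c_[p[:,0],-p[:,1],-np.ones(len(p))]@d['T'][:3,:3].T
    return d['T'][:3,3],v/np.linalg.norm(v,axis=1,keepdims=True)
def onz(d,uv,z):
    o,v=ray(d,uv); return o+v*((z-o[2])/v[:,2:])
E
python3 - <<'E'
from h import *
o=r.get_obs(); print({k:np.round(v,3) for k,v in o.items()})
for n in ['top','side','wrist']:
    d=grab(n); cv2.imwrite('pics/%s0.png'%n,d['frame']); print(n,d['T'].round(3).tolist(),d['intrinsics'].round(1).tolist(),d['k1'])
E
```

```text
pics
{'clock': np.float64(0.0), 'joints': array([ 1.104,  0.478,  0.022,  1.556, -0.011,  1.109, -0.083]), 'qvel': array([-0.001, -0.   ,  0.001, -0.001, -0.001,  0.002, -0.   ]), 'tau': array([-1.0000e-03, -5.9645e+01,  1.6080e+00, -2.8119e+01,  1.3000e-02,
        9.0000e-03, -0.0000e+00]), 'tcp_pos': array([ 0.237, -0.631,  0.244]), 'orientation': array([-3.089e+00, -5.600e-01,  1.000e-03]), 'contact_force': array([-0.278, -0.29 , -0.657]), 'moment': array([ 0.038, -0.002, -0.022]), 'grip_width': np.float64(0.086)}
top [[0.02, 0.996, -0.082, 0.449], [-1.0, 0.02, -0.001, 0.013], [0.001, 0.082, 0.997, 1.347], [0.0, 0.0, 0.0, 1.0]] [[372.9, 0.0, 321.0], [0.0, 372.9, 202.7], [0.0, 0.0, 1.0]] -0.08388182386390619
side [[0.997, 0.046, -0.055, 0.473], [-0.072, 0.598, -0.798, -1.08], [-0.004, 0.8, 0.6, 1.05], [0.0, 0.0, 0.0, 1.0]] [[513.1, 0.0, 319.9], [0.0, 513.1, 190.2], [0.0, 0.0, 1.0]] 0.039475035075475284
wrist [[0.352, 0.902, 0.25, 0.3], [-0.936, 0.34, 0.091, -0.607], [-0.003, -0.266, 0.964, 0.373], [0.0, 0.0, 0.0, 1.0]] [[347.0, 0.0, 321.4], [0.0, 347.0, 197.5], [0.0, 0.0, 1.0]] 0.0036679732008949944
```

View pics/top0.png

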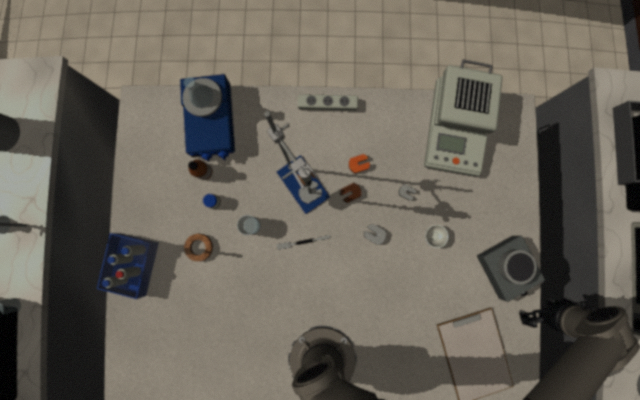

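View pics/side0.png

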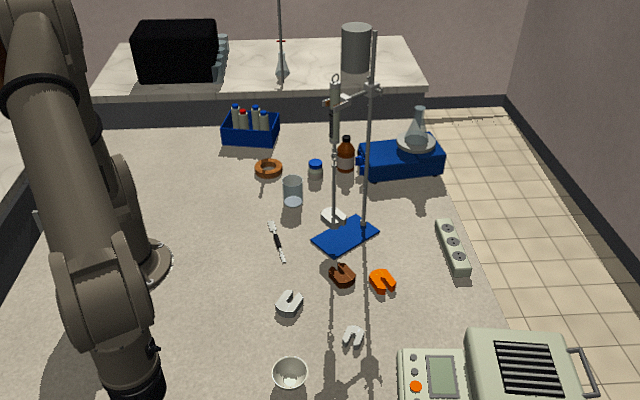

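Top: the large loose mass is near (376,233), the small one at (409,191), the hanger near (312,185), and the look-alikes are brown and orange. Side: loose mass (289,303), hung mass (333,215). I'll zoom in on these.

Run:
```python
from h import *
s=load('side')['frame'];t=load('top')['frame']
f=lambda i,x,y,w,h:cv2.resize(i[y:y+h,x:x+w],(400,300),interpolation=cv2.INTER_CUBIC)
im=np.vstack([np.hstack([f(s,300,180,80,60),f(s,250,270,80,60)]),np.hstack([f(t,275,150,80,60),f(t,340,205,80,60)])])
cv2.imwrite('pics/z.png',im)
```

```text
(no output)
```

View pics/z.png

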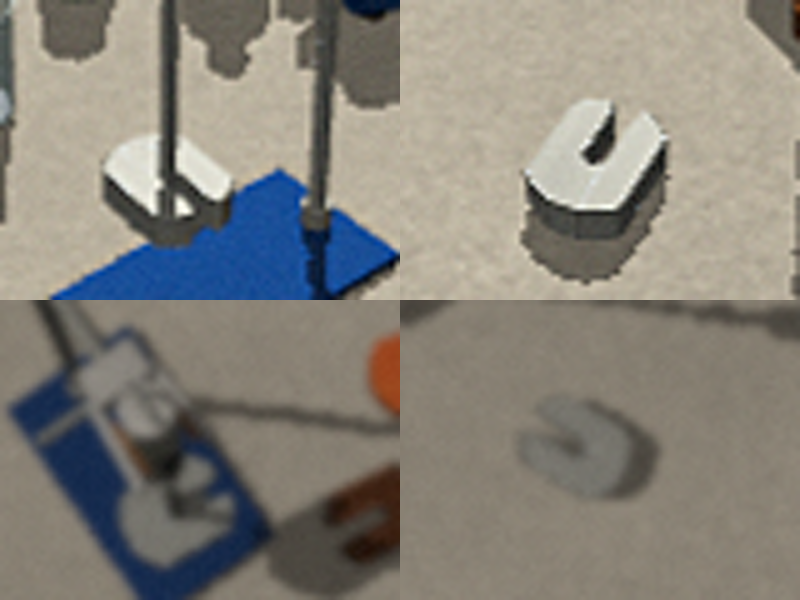

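Run:
```python
from h import *
d=load('side'); t=load('top')
from scipy.optimize import least_squares
# loose mass: top face corners in side crop (x5): crop origin 250,270 
f=lambda o,pts:[(o[0]+x/5,o[1]+y/5) for x,y in pts]
pl=f((250,270),[(124,175),(175,208),(220,208),(265,140),(232,102),(212,100),(178,98),(192,152),(188,163)])
print('loose top pts side',onz(d,pl,.024).round(4).tolist())
pt=f((340,205),[(120,140),(155,98),(175,192),(225,150),(175,145)])
print('loose top pts top',onz(t,pt,.024).round(4).tolist())
ph=f((300,180),[(104,165),(140,137),(185,137),(232,182),(222,200),(168,205),(190,207)])
print('hung side z.114',onz(d,ph,.114).round(4).tolist())
pth=f((275,150),[(120,225),(155,262),(205,250),(235,215),(170,195),(228,200)])
print('hung top z.114',onz(t,pth,.114).round(4).tolist())
# stem from side: at crop (168,100) & (168,20)
for z in(.3,.2,.15):
  print(z,onz(d,f((300,180),[(167,0),(168,100)]),z).round(4).tolist())
```

```text
loose top pts side [[0.4162, -0.1952, 0.024], [0.4419, -0.2186, 0.024], [0.4646, -0.2204, 0.024], [0.4893, -0.1775, 0.024], [0.4731, -0.1501, 0.024], [0.4626, -0.1479, 0.024], [0.4447, -0.1451, 0.024], [0.4513, -0.1827, 0.024], [0.4491, -0.1898, 0.024]]
loose top pts top [[0.4528, -0.1399, 0.024], [0.483, -0.1645, 0.024], [0.4168, -0.1793, 0.024], [0.4471, -0.2146, 0.024], [0.45, -0.179, 0.024]]
hung side z.114 [[0.5532, 0.0563, 0.114], [0.5759, 0.0803, 0.114], [0.602, 0.0783, 0.114], [0.6247, 0.0356, 0.114], [0.6172, 0.0203, 0.114], [0.5865, 0.0182, 0.114], [0.5986, 0.0156, 0.114]]
hung top z.114 [[0.5744, 0.088, 0.114], [0.5501, 0.0642, 0.114], [0.5588, 0.0312, 0.114], [0.5825, 0.0117, 0.114], [0.5951, 0.0552, 0.114], [0.5925, 0.0165, 0.114]]
0.3 [[0.5781, -0.0424, 0.3], [0.5711, -0.1234, 0.3]]
0.2 [[0.5922, 0.096, 0.2], [0.5842, 0.0042, 0.2]]
0.15 [[0.5992, 0.1652, 0.15], [0.5907, 0.068, 0.15]]
```

Request:
{"fn": "apply_moves", "kwargs": {
  "moves": [
    [[0,0,-4.1],0],
    [[0,0,-8.2],0],
    [[0,0,-12.3],0],
    [[0,0,-16.4],0],
    [[0,0,-20.5],0],
    [[0,0,-24.6],0],
    [[0,0,-28.7],0],
    [[0,0,-32.8],0],
    [[0,0,-36.9],0],
    [[0,0,-41],0]
  ]
}}

```text
clock: 0.98
tcp_pos: [0.2381, -0.628, 0.6353]
orientation: [3.075, 0.567, 0.012]
contact_force: [1.1, -2.0, -0.3]
grip_width: 0.0855
```

Request:
{"fn": "apply_moves", "kwargs": {
  "moves": [
    [[0,0,-4.1],0],
    [[0,0,-8.2],0],
    [[0,0,-12.3],0],
    [[0,0,-16.4],0],
    [[0,0,-20.5],0],
    [[0,0,-24.6],0],
    [[0,0,-28.7],0],
    [[0,0,-32.8],0]
  ]
}}

```text
clock: 1.65
tcp_pos: [0.2278, -0.5234, 0.7818]
orientation: [2.853, 0.518, 0.082]
contact_force: [0.2, 0.2, -0.5]
grip_width: 0.0854
```

```bash
cat >> h.py <<'E'
from scipy.spatial.transform import Rotation as R
def pose():
    o=r.get_obs(); return o, o['tcp_pos'], R.from_rotvec(o['orientation']).as_matrix()
E
python3 - <<'E'
from h import *
o,p,M=pose(); print(p.round(4)); print(M.round(3)); print(o['joints'].round(3),np.degrees(np.arccos(-M[2,2])))
E
```

```text
[ 0.2278 -0.5234  0.7818]
[[ 0.936  0.339  0.098]
 [ 0.353 -0.908 -0.225]
 [ 0.012  0.244 -0.97 ]]
[ 0.469  0.212  0.857  0.831 -0.204  1.915 -0.011] 14.169876843346206
```

Request:
{"fn": "apply_moves", "kwargs": {
  "moves": [
    [[0,0,4],0],
    [[0,0,8],0],
    [[0,0,12],0],
    [[0,0,12],0]
  ]
}}

```text
clock: 1.98
tcp_pos: [0.2404, -0.5482, 0.6499]
orientation: [2.878, 0.523, 0.071]
contact_force: [0.6, -0.1, -2.7]
grip_width: 0.0858
```

Run:
```python
from h import *
o,p,M=pose(); print(p.round(4)); print(M.round(3)); print(o['joints'].round(3),np.degrees(np.arccos(-M[2,2])))
```

```text
[ 0.2404 -0.5482  0.6499]
[[ 0.936  0.343  0.086]
 [ 0.353 -0.914 -0.202]
 [ 0.009  0.219 -0.976]]
[ 0.366  0.144  0.831  1.196 -0.109  1.626 -0.05 ] 12.66423286576959
```

Two useful results. An unreachable upward target tilts the tool radially, and that tilt persists. A tilt of about 38° is what lets the gripper body clear the stem, so I'll build it up at azimuth ≈70°, which gives a slot heading of ≈60°.

```bash
cat >> h.py <<'E'
def to(*T):
    o,p,M=pose(); 
    t=np.degrees(np.arccos(-M[2,2])); 
    print('t',o['clock'].round(2),'tcp',p.round(4),'tilt %.1f az %.1f  toolx az %.1f ytilt %.3f'%(t,np.degrees(np.arctan2(M[1,2],M[0,2])),np.degrees(np.arctan2(M[1,0],M[0,0])),M[2,1]),'q',o['joints'].round(2),'F',o['contact_force'].round(2),'w',o['grip_width'].round(4))
    for q in T:
        d=(M.T@(np.array(q)-p))*100; print(q,'->',d.round(2),'rows',round(np.linalg.norm(d)/4.1,1))
E
python3 -c "
from h import *
to((.48,-.25,.66))"
```

```text
Traceback (most recent call last):
  File "h.py", line 23, in to
    print('t',o['clock'].round(2),'tcp',p.round(4),'tilt %.1f az %.1f  toolx az %.1f ytilt %.3f'%(t,np.degrees(np.arctan2(M[1,2],M[0,2])),np.degrees(np.arctan2(M[1,0],M[0,0])),M[2,1]),'q',o['joints'].round(2),'F',o['contact_force'].round(2),'w',o['grip_width'].round(4))
              ^^^^^^^^^^^^^^^^
AttributeError: 'float' object has no attribute 'round'
```

```bash
sed -i "s/o\['clock'\].round(2)/round(float(o['clock']),2)/; s/o\['grip_width'\].round(4)/round(float(o['grip_width']),4)/" h.py
python3 -c "
from h import *
to((.48,-.25,.66))"
```

```text
t 1.98 tcp [ 0.2404 -0.5482  0.6499] tilt 12.7 az -67.0  toolx az 20.7 ytilt 0.219 q [ 0.37  0.14  0.83  1.2  -0.11  1.63 -0.05] F [ 0.58 -0.05 -2.72] w 0.0858
(0.48, -0.25, 0.66) -> [ 32.95 -18.82  -4.96] rows 9.3
```

Request:
{"fn": "apply_moves", "kwargs": {
  "moves": [
    [[33,-18.8,-5],0],
    [[33,-18.8,-5],0],
    [[33,-18.8,-5],0],
    [[33,-18.8,-5],0],
    [[33,-18.8,-5],0],
    [[33,-18.8,-5],0],
    [[33,-18.8,-5],0],
    [[33,-18.8,-5],0],
    [[33,-18.8,-5],0],
    [[33,-18.8,-5],0]
  ]
}}

```text
clock: 2.82
tcp_pos: [0.486, -0.245, 0.6707]
orientation: [2.856, 0.534, 0.082]
contact_force: [0.4, 1.2, 0.1]
grip_width: 0.0852
```

```bash
python3 -c "
from h import *
to((.45,.2,.67),(.17,.5,.67))"
```

```text
t 2.82 tcp [ 0.486  -0.245   0.6707] tilt 13.9 az -66.0  toolx az 21.3 ytilt 0.239 q [-0.15  0.05  0.43  1.21  0.17  1.73 -0.89] F [0.41 1.18 0.06] w 0.0852
(0.45, 0.2, 0.67) -> [ 12.8  -41.59 -10.01] rows 10.9
(0.17, 0.5, 0.67) -> [ -2.4  -78.55 -19.3 ] rows 19.7
```

Request:
{"fn": "apply_moves", "kwargs": {
  "moves": [
    [[12.8,-41.6,-10],-0.7],
    [[12.8,-41.6,-10],-0.7],
    [[12.8,-41.6,-10],-0.7],
    [[12.8,-41.6,-10],-0.7],
    [[12.8,-41.6,-10],-0.7],
    [[12.8,-41.6,-10],-0.7],
    [[12.8,-41.6,-10],-0.7],
    [[12.8,-41.6,-10],-0.7],
    [[12.8,-41.6,-10],-0.7],
    [[12.8,-41.6,-10],-0.7]
  ]
}}

```text
clock: 3.65
tcp_pos: [0.4524, 0.1495, 0.6686]
orientation: [2.499, 1.477, -0.04]
contact_force: [0.5, 0.2, -1.1]
grip_width: 0.0855
```

```bash
python3 -c "
from h import *
to((.17,.5,.67),(.17,.5,.9))"
```

```text
t 3.65 tcp [0.4524 0.1495 0.6686] tilt 13.7 az -65.9  toolx az 60.4 ytilt 0.190 q [-0.7   0.03  0.09  1.23  0.25  1.91 -1.03] F [ 0.48  0.21 -1.06] w 0.0855
(0.17, 0.5, 0.67) -> [ 16.31 -40.63 -10.48] rows 11.0
(0.17, 0.5, 0.9) -> [ 13.01 -36.27 -32.82] rows 12.3
```

Request:
{"fn": "apply_moves", "kwargs": {
  "moves": [
    [[16.3,-40.6,-10.5],0],
    [[16.3,-40.6,-10.5],0],
    [[16.3,-40.6,-10.5],0],
    [[16.3,-40.6,-10.5],0],
    [[16.3,-40.6,-10.5],0],
    [[16.3,-40.6,-10.5],0],
    [[16.3,-40.6,-10.5],0],
    [[16.3,-40.6,-10.5],0],
    [[16.3,-40.6,-10.5],0],
    [[16.3,-40.6,-10.5],0]
  ]
}}

```text
clock: 4.48
tcp_pos: [0.3209, 0.34, 0.6218]
orientation: [2.506, 1.473, -0.06]
contact_force: [1.9, 0.3, -0.7]
grip_width: 0.0856
```

```bash
python3 -c "
from h import *
to((.17,.5,.95),(.15,.45,1.05))"
```

```text
t 4.48 tcp [0.3209 0.34   0.6218] tilt 13.6 az -69.4  toolx az 60.1 ytilt 0.180 q [-1.82  0.05  0.82  1.33  0.16  1.92 -1.46] F [ 1.94  0.27 -0.67] w 0.0856
(0.17, 0.5, 0.95) -> [  1.27 -14.64 -36.68] rows 9.6
(0.15, 0.45, 1.05) -> [ -5.53 -12.25 -45.46] rows 11.6
```

Request:
{"fn": "apply_moves", "kwargs": {
  "moves": [
    [[1.3,-14.6,-36.7],0],
    [[1.3,-14.6,-36.7],0],
    [[1.3,-14.6,-36.7],0],
    [[1.3,-14.6,-36.7],0],
    [[1.3,-14.6,-36.7],0],
    [[1.3,-14.6,-36.7],0],
    [[1.3,-14.6,-36.7],0],
    [[1.3,-14.6,-36.7],0],
    [[1.3,-14.6,-36.7],0],
    [[1.3,-14.6,-36.7],0]
  ]
}}

```text
clock: 5.32
tcp_pos: [0.2526, 0.4151, 0.6365]
orientation: [2.516, 1.485, 0.002]
contact_force: [-0.6, -0.7, -0.9]
grip_width: 0.0852
```

```bash
python3 -c "
from h import *
to((.17,.5,.65),(.17,.5,1.05))"
```

```text
t 5.32 tcp [0.2526 0.4151 0.6365] tilt 12.6 az -59.2  toolx az 60.5 ytilt 0.189 q [-2.32  0.27  1.46  1.26 -0.06  1.92 -1.38] F [-0.61 -0.71 -0.92] w 0.0852
(0.17, 0.5, 0.65) -> [  3.15 -10.84  -3.83] rows 2.9
(0.17, 0.5, 1.05) -> [ -1.26  -3.29 -42.86] rows 10.5
```

```bash
python3 -c "
from h import *
to((.33,.57,.55))"
```

```text
t 5.32 tcp [0.2526 0.4151 0.6365] tilt 12.6 az -59.2  toolx az 60.5 ytilt 0.189 q [-2.32  0.27  1.46  1.26 -0.06  1.92 -1.38] F [-0.61 -0.71 -0.92] w 0.0852
(0.33, 0.57, 0.55) -> [18.14 -2.14  6.41] rows 4.7
```

Request:
{"fn": "apply_moves", "kwargs": {
  "moves": [
    [[18.1,-2.1,6.4],0],
    [[18.1,-2.1,6.4],0],
    [[18.1,-2.1,6.4],0],
    [[18.1,-2.1,6.4],0],
    [[18.1,-2.1,6.4],0]
  ]
}}

```text
clock: 5.73
tcp_pos: [0.3307, 0.5717, 0.5479]
orientation: [2.514, 1.487, -0.001]
contact_force: [-0.5, 0.9, 0.0]
grip_width: 0.0853
```

```bash
python3 -c "
from h import *
to((.33,.57,.96))"
```

```text
t 5.73 tcp [0.3307 0.5717 0.5479] tilt 12.7 az -59.6  toolx az 60.6 ytilt 0.188 q [-1.77  0.61  1.16  1.03 -0.35  1.86 -1.28] F [-0.49  0.91  0.  ] w 0.0853
(0.33, 0.57, 0.96) -> [ -4.8    7.79 -40.18] rows 10.1
```

Request:
{"fn": "apply_moves", "kwargs": {
  "moves": [
    [[-4.8,7.8,-40],0],
    [[-4.8,7.8,-40],0],
    [[-4.8,7.8,-40],0],
    [[-4.8,7.8,-40],0],
    [[-4.8,7.8,-40],0],
    [[-4.8,7.8,-40],0],
    [[-4.8,7.8,-40],0],
    [[-4.8,7.8,-40],0],
    [[-4.8,7.8,-40],0],
    [[-4.8,7.8,-40],0]
  ]
}}

```text
clock: 6.57
tcp_pos: [0.3115, 0.4699, 0.7532]
orientation: [-2.724, -1.469, -0.295]
contact_force: [9.1, -7.1, 0.7]
grip_width: 0.0855
```

```bash
python3 -c "
from h import *
to((.33,.57,1.1))"
```

```text
t 6.57 tcp [0.3115 0.4699 0.7532] tilt 11.0 az 38.0  toolx az 57.0 ytilt 0.061 q [-1.62  0.19  0.68  0.89 -0.06  1.92 -1.57] F [ 9.13 -7.13  0.69] w 0.0855
(0.33, 0.57, 1.1) -> [ 15.53  -1.87 -32.58] rows 8.8
```

Request:
{"fn": "apply_moves", "kwargs": {
  "moves": [
    [[15,-1.9,-32.6],0],
    [[15,-1.9,-32.6],0],
    [[15,-1.9,-32.6],0],
    [[15,-1.9,-32.6],0],
    [[15,-1.9,-32.6],0],
    [[15,-1.9,-32.6],0],
    [[15,-1.9,-32.6],0],
    [[15,-1.9,-32.6],0]
  ]
}}

```text
clock: 7.23
tcp_pos: [0.2665, 0.4966, 0.7808]
orientation: [-2.649, -1.522, -0.372]
contact_force: [-0.6, 2.8, -1.2]
grip_width: 0.0856
```

```bash
python3 -c "
from h import *
to((.33,.57,1.3),(.3,.6,1.2))"
```

```text
t 7.23 tcp [0.2665 0.4966 0.7808] tilt 14.4 az 44.6  toolx az 60.2 ytilt 0.065 q [-1.84  0.2   0.87  0.85 -0.1   1.92 -1.58] F [-0.56  2.77 -1.17] w 0.0856
(0.33, 0.57, 1.3) -> [ 21.68   5.08 -47.9 ] rows 12.9
(0.3, 0.6, 1.2) -> [ 20.37   0.33 -38.22] rows 10.6
```

```bash
python3 -c "
from h import *
to((.18,.42,1.1))"
```

```text
t 7.23 tcp [0.2665 0.4966 0.7808] tilt 14.4 az 44.6  toolx az 60.2 ytilt 0.065 q [-1.84  0.2   0.87  0.85 -0.1   1.92 -1.58] F [-0.56  2.77 -1.17] w 0.0856
(0.18, 0.42, 1.1) -> [ -2.98  -1.44 -33.78] rows 8.3
```

Request:
{"fn": "apply_moves", "kwargs": {
  "moves": [
    [[-3,-1.4,-34],0],
    [[-3,-1.4,-34],0],
    [[-3,-1.4,-34],0],
    [[-3,-1.4,-34],0],
    [[-3,-1.4,-34],0],
    [[-3,-1.4,-34],0],
    [[-3,-1.4,-34],0],
    [[-3,-1.4,-34],0],
    [[-3,-1.4,-34],0],
    [[-3,-1.4,-34],0]
  ]
}}

```text
clock: 8.07
tcp_pos: [0.104, 0.527, 0.8185]
orientation: [-2.481, -1.641, -0.466]
contact_force: [2.0, 2.5, -2.9]
grip_width: 0.0853
```

```bash
python3 -c "
from h import *
to((.18,.42,1.2),(.15,.3,1.2),(.588,.045,.13),(.45,-.18,.02))"
```

```text
t 8.07 tcp [0.104  0.527  0.8185] tilt 19.3 az 56.4  toolx az 67.6 ytilt 0.061 q [-2.38  0.14  1.04  0.84 -0.    1.91 -1.76] F [ 1.95  2.51 -2.88] w 0.0853
(0.18, 0.42, 1.2) -> [  5.78  13.55 -37.56] rows 9.8
(0.15, 0.3, 1.2) -> [ -5.79  15.6  -41.41] rows 10.9
(0.588, 0.045, 0.13) -> [-47.05  59.35  60.57] rows 23.7
(0.45, -0.18, 0.02) -> [-75.28  55.06  62.23] rows 27.3
```

Request:
{"fn": "apply_moves", "kwargs": {
  "moves": [
    [[2,15,-40],0],
    [[2,15,-40],0],
    [[2,15,-40],0],
    [[2,15,-40],0],
    [[2,15,-40],0],
    [[2,15,-40],0],
    [[2,15,-40],0],
    [[2,15,-40],0],
    [[2,15,-40],0],
    [[2,15,-40],0]
  ]
}}

```text
clock: 8.9
tcp_pos: [0.1421, 0.4674, 0.902]
orientation: [-2.343, -1.621, -0.708]
contact_force: [-3.0, 0.9, -0.9]
grip_width: 0.0856
```

```bash
python3 -c "
from h import *
to((.2,.4,1.2),(.2,.3,1.2))"
```

```text
t 8.9 tcp [0.1421 0.4674 0.902 ] tilt 30.3 az 57.9  toolx az 71.1 ytilt 0.100 q [-2.18 -0.02  0.58  0.77  0.31  1.92 -1.78] F [-3.04  0.94 -0.94] w 0.0856
(0.2, 0.4, 1.2) -> [ 10.8   10.86 -27.07] rows 7.6
(0.2, 0.3, 1.2) -> [  2.57  14.62 -31.33] rows 8.5
```

Tilt is now 30° at azimuth 58. One more step should reach about 38°.

Request:
{"fn": "apply_moves", "kwargs": {
  "moves": [
    [[2.6,14.6,-38],0],
    [[2.6,14.6,-38],0],
    [[2.6,14.6,-38],0],
    [[2.6,14.6,-38],0],
    [[2.6,14.6,-38],0],
    [[2.6,14.6,-38],0],
    [[2.6,14.6,-38],0]
  ]
}}

```text
clock: 9.48
tcp_pos: [0.167, 0.4302, 0.9157]
orientation: [-2.343, -1.593, -0.724]
contact_force: [-1.2, -0.1, -0.6]
grip_width: 0.0855
```

```bash
python3 -c "
from h import *
to((.4,.2,.75),(.4,-.15,.6),(.45,-.2,.3))"
```

```text
t 9.48 tcp [0.167  0.4302 0.9157] tilt 31.2 az 58.0  toolx az 70.1 ytilt 0.094 q [-1.17 -0.01 -0.33  0.73  0.26  1.92 -1.72] F [-1.22 -0.12 -0.62] w 0.0855
(0.4, 0.2, 0.75) -> [-20.26  28.77  10.47] rows 9.0
(0.4, -0.15, 0.6) -> [-56.23  41.01   7.93] rows 17.1
(0.45, -0.2, 0.3) -> [-74.09  44.72  32.77] rows 22.6
```

Request:
{"fn": "apply_moves", "kwargs": {
  "moves": [
    [[5,10,-40],0],
    [[5,10,-40],0],
    [[5,10,-40],0],
    [[5,10,-40],0],
    [[5,10,-40],0],
    [[5,10,-40],0],
    [[5,10,-40],0],
    [[5,10,-40],0]
  ]
}}

```text
clock: 10.15
tcp_pos: [0.1814, 0.3823, 0.9431]
orientation: [-2.326, -1.56, -0.768]
contact_force: [1.0, -1.3, -0.3]
grip_width: 0.0855
```

```bash
python3 -c "
from h import *
to((.4,.2,.75),(.4,-.15,.6),(.45,-.2,.3))"
```

```text
t 10.15 tcp [0.1814 0.3823 0.9431] tilt 33.5 az 58.1  toolx az 69.6 ytilt 0.092 q [-0.05 -0.04 -1.2   0.67  0.11  1.92 -1.58] F [ 0.99 -1.29 -0.27] w 0.0855
(0.4, 0.2, 0.75) -> [-18.43  25.47  13.94] rows 8.4
(0.4, -0.15, 0.6) -> [-54.12  38.19  10.07] rows 16.3
(0.45, -0.2, 0.3) -> [-72.9   41.99  34.21] rows 22.2
```

Request:
{"fn": "apply_moves", "kwargs": {
  "moves": [
    [[-18.4,25.5,14],0.17],
    [[-18.4,25.5,14],0.17],
    [[-18.4,25.5,14],0.17],
    [[-18.4,25.5,14],0.17],
    [[-18.4,25.5,14],0.17],
    [[-18.4,25.5,14],0.17],
    [[-18.4,25.5,14],0.17],
    [[-18.4,25.5,14],0.17],
    [[-18.4,25.5,14],0.17]
  ]
}}

```text
clock: 10.9
tcp_pos: [0.401, 0.1996, 0.7483]
orientation: [-2.421, -1.342, -0.725]
contact_force: [0.1, 0.4, 0.5]
grip_width: 0.0851
```

```bash
python3 -c "
from h import *
to((.4,-.2,.6),(.42,-.23,.4))"
```

```text
t 10.9 tcp [0.401  0.1996 0.7483] tilt 33.4 az 58.1  toolx az 58.0 ytilt -0.001 q [ 0.11 -0.21 -0.33  1.36 -0.47  1.55 -0.88] F [0.1  0.37 0.53] w 0.0851
(0.4, -0.2, 0.6) -> [-36.49  21.1   -6.31] rows 10.4
(0.42, -0.23, 0.4) -> [-48.73  24.4    9.58] rows 13.5
```

Tilt is 33.4° at azimuth 58.1, with tool y horizontal and the joints comfortable. Next I'll move above the mass.

Request:
{"fn": "apply_moves", "kwargs": {
  "moves": [
    [[-36.5,21.1,-6.3],0],
    [[-36.5,21.1,-6.3],0],
    [[-36.5,21.1,-6.3],0],
    [[-36.5,21.1,-6.3],0],
    [[-36.5,21.1,-6.3],0],
    [[-36.5,21.1,-6.3],0],
    [[-36.5,21.1,-6.3],0],
    [[-36.5,21.1,-6.3],0],
    [[-36.5,21.1,-6.3],0],
    [[-36.5,21.1,-6.3],0]
  ]
}}

```text
clock: 11.73
tcp_pos: [0.3993, -0.1909, 0.6035]
orientation: [-2.419, -1.342, -0.725]
contact_force: [1.1, -0.9, -0.1]
grip_width: 0.0856
```

```bash
python3 -c "
from h import *
to((.41,-.26,.2))"
```

```text
t 11.73 tcp [ 0.3993 -0.1909  0.6035] tilt 33.4 az 58.3  toolx az 58.0 ytilt -0.002 q [ 0.34 -0.06  0.33  1.55 -0.57  1.7   0.05] F [ 1.13 -0.94 -0.13] w 0.0856
(0.41, -0.26, 0.2) -> [-26.64   4.64  30.75] rows 10.0
```

Request:
{"fn": "apply_moves", "kwargs": {
  "moves": [
    [[-26.6,4.6,30.8],0],
    [[-26.6,4.6,30.8],0],
    [[-26.6,4.6,30.8],0],
    [[-26.6,4.6,30.8],0],
    [[-26.6,4.6,30.8],0],
    [[-26.6,4.6,30.8],0],
    [[-26.6,4.6,30.8],0],
    [[-26.6,4.6,30.8],0],
    [[-26.6,4.6,30.8],0],
    [[-26.6,4.6,30.8],0],
    [[-26.6,4.6,30.8],0]
  ]
}}

```text
invalid input
```

Request:
{"fn": "apply_moves", "kwargs": {
  "moves": [
    [[-26.6,4.6,30.8],0],
    [[-26.6,4.6,30.8],0],
    [[-26.6,4.6,30.8],0],
    [[-26.6,4.6,30.8],0],
    [[-26.6,4.6,30.8],0],
    [[-26.6,4.6,30.8],0],
    [[-26.6,4.6,30.8],0],
    [[-26.6,4.6,30.8],0],
    [[-26.6,4.6,30.8],0],
    [[-26.6,4.6,30.8],0]
  ]
}}

```text
clock: 12.57
tcp_pos: [0.4108, -0.2569, 0.1977]
orientation: [-2.416, -1.341, -0.725]
contact_force: [-0.2, -0.3, 0.8]
grip_width: 0.0851
```

Run:
```python
from h import *
to((.41,-.26,.2))
d=grab('wrist'); im=d['frame'].copy()
print(proj(d,[(.4537,-.1846,.024),(.588,.045,.126)]).round(0))
cv2.imwrite('pics/w1.png',im)
```

```text
t 12.57 tcp [ 0.4108 -0.2569  0.1977] tilt 33.5 az 58.5  toolx az 58.0 ytilt -0.004 q [ 0.48  0.36  0.37  2.05 -0.79  1.11  0.77] F [-0.25 -0.25  0.8 ] w 0.0851
(0.41, -0.26, 0.2) -> [-0.13  0.1  -0.36] rows 0.1
[[ 321.  203.]
 [ 313. -107.]]
```

View pics/w1.png

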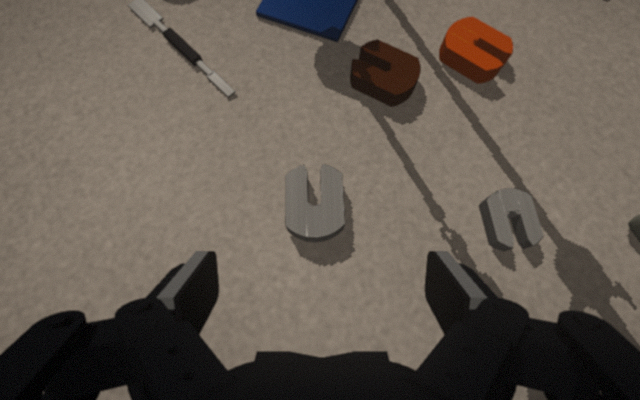

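The loose mass sits at (315,200), well aligned with the fingers. I'll refine its centre and slot angle from this view.

Run:
```python
from h import *
d=load('wrist'); g=cv2.cvtColor(d['frame'],cv2.COLOR_BGR2GRAY)
c=g[155:250,275:355]; print(np.percentile(c,[5,25,50,75,95]))
m=np.zeros_like(g); m[155:250,275:355]=(c>125)
n,l,s,_=cv2.connectedComponentsWithStats(m); k=1+np.argmax(s[1:,4]); m=(l==k).astype(np.uint8); print(s[k])
ct=max(cv2.findContours(m,cv2.RETR_EXTERNAL,cv2.CHAIN_APPROX_NONE)[0],key=len)[:,0].astype(float)
P=onz(d,ct,.024)[:,:2]
L=cv2.convexHull(P.astype(np.float32))
(rx,ry),(w,h),a=cv2.minAreaRect(L); print('rect',rx,ry,w*1e3,h*1e3,a)
u=np.array([np.cos(np.radians(58)),np.sin(np.radians(58))]);v=np.array([-u[1],u[0]])
A=P@u;B=P@v; a0=(A.min()+A.max())/2
for sgn in(1,-1):
    sel=(abs(A-(A.max()+A.min())/2)<.02)&((B-B.mean())*sgn>.015)
    f=np.polyfit(A[sel],B[sel],1); print(sgn,np.degrees(np.arctan(f[0])),np.polyval(f,a0),sel.sum())
print(A.min(),A.max(), B.min(),B.max())
```

```text
[ 70. 104. 109. 122. 129.]
[275 230  21  20 227]
rect 0.40684744715690613 -0.1966085433959961 17.823753878474236 18.865128979086876 58.131893157958984Traceback (most recent call last):
  File "<stdin>", line 14, in <module>
    raise TypeError("expected non-empty vector for x")
TypeError: expected non-empty vector for x
```

```bash
cat > m.py <<'E'
from h import *
d=load('wrist'); f=d['frame'].astype(int); c=f[155:250,275:355]
rb=c[...,2]-c[...,0]; print('mass',f[225,315],'bench',f[150,300],'side',f[237,315])
m=np.zeros(f.shape[:2],np.uint8); m[155:250,275:355]=(rb<(f[225,315,2]-f[225,315,0]+f[150,300,2]-f[150,300,0])/2)&(c.sum(2)>270)
m=cv2.medianBlur(m,3)
n,l,s,_=cv2.connectedComponentsWithStats(m); k=1+np.argmax(s[1:,4]); m=(l==k).astype(np.uint8); print(s[k])
ct=max(cv2.findContours(m,cv2.RETR_EXTERNAL,cv2.CHAIN_APPROX_NONE)[0],key=len)[:,0].astype(float)
P=onz(d,ct,.024)[:,:2]
u=np.array([np.cos(np.radians(58)),np.sin(np.radians(58))]);v=np.array([-u[1],u[0]])
A=P@u;B=P@v; a0=(A.min()+A.max())/2; b0=(B.min()+B.max())/2
print('ext',(A.max()-A.min())*1e3,(B.max()-B.min())*1e3,'c',u*a0+v*b0)
for sgn in(1,-1):
    sel=(abs(A-a0)<.02)&((B-b0)*sgn>.02)
    q=np.polyfit(A[sel],B[sel],1); print(sgn,np.degrees(np.arctan(q[0])),np.polyval(q,a0)-b0,sel.sum())
E
python3 m.py
```

```text
mass [ 99 108 113] bench [112 127 137] side [69 75 78]
[ 285  164   60   73 3299]
ext 72.74467842878471 57.23947336295482 c [ 0.45013306 -0.17692691]
1 1.9579307840354478 0.02757351596011548 39
-1 0.6998016829613289 -0.027581832965218656 39
```

Run:
```python
from h import *
u=np.array([np.cos(np.radians(59.3)),np.sin(np.radians(59.3))]);v=np.array([-u[1],u[0]])
for n,(x0,y0,x1,y1),bg in(('side',(268,284,312,318),(262,285)),('top',(358,218,394,250),(350,230))):
    d=load(n); S=4; crop=cv2.resize(d['frame'][y0:y1,x0:x1],None,fx=S,fy=S,interpolation=cv2.INTER_CUBIC).astype(int)
    b=d['frame'][bg[1],bg[0]].astype(int); print(n,'bg',b)
    rb=crop[...,2]-crop[...,0]; s=crop.sum(2)
    m=((rb<(b[2]-b[0])*.6)&(s>(400 if n=='side' else 240))).astype(np.uint8); m=cv2.medianBlur(m,5)
    nn,l,st,_=cv2.connectedComponentsWithStats(m); k=1+np.argmax(st[1:,4]); m=(l==k).astype(np.uint8)
    ct=max(cv2.findContours(m,cv2.RETR_EXTERNAL,cv2.CHAIN_APPROX_NONE)[0],key=len)[:,0].astype(float)
    uv=(ct+.5)/S-.5+[x0,y0]; P=onz(d,uv,.024)[:,:2]; A=P@u;B=P@v
    print((np.ptp(A)*1e3).round(1),(np.ptp(B)*1e3).round(1),'c',(u*(A.min()+A.max())/2+v*(B.min()+B.max())/2).round(4))
```

```text
side bg [159 178 187]
73.2 56.0 c [ 0.4523 -0.183 ]
top bg [114 127 133]
73.7 59.2 c [ 0.4505 -0.1829]
```

```bash
python3 -c "
from h import *
to((.4448,-.1906,.022))"
```

```text
t 12.62 tcp [ 0.4088 -0.2559  0.192 ] tilt 33.5 az 59.2  toolx az 57.6 ytilt -0.013 q [ 0.48  0.37  0.37  2.05 -0.79  1.1   0.77] F [-0.86 -0.44 -4.42] w 0.0854
(0.4448, -0.1906, 0.022) -> [-3.17 -0.18 18.29] rows 4.5
```

Request:
{"fn": "apply_moves", "kwargs": {
  "moves": [
    [[-3.2,-0.2,3.5],0],
    [[-3.2,-0.2,7],0],
    [[-3.2,-0.2,10.5],0],
    [[-3.2,-0.2,13],0],
    [[-3.2,-0.2,14],0],
    [[-3.2,-0.2,14],0],
    [[-3.2,-0.2,14],0]
  ]
}}

```text
clock: 13.2
tcp_pos: [0.4363, -0.2152, 0.067]
orientation: [-2.42, -1.339, -0.729]
contact_force: [-0.2, -0.1, 0.4]
grip_width: 0.0853
```

Run:
```python
from h import *
to((.4448,-.1906,.022))
d=grab('wrist'); cv2.imwrite('pics/w2.png',d['frame'])
```

```text
t 13.2 tcp [ 0.4363 -0.2152  0.067 ] tilt 33.6 az 58.0  toolx az 57.9 ytilt -0.001 q [ 0.48  0.56  0.25  2.14 -1.02  0.87  0.99] F [-0.15 -0.07  0.42] w 0.0853
(0.4448, -0.1906, 0.022) -> [-0.38 -0.58  5.15] rows 1.3
```

View pics/w2.png

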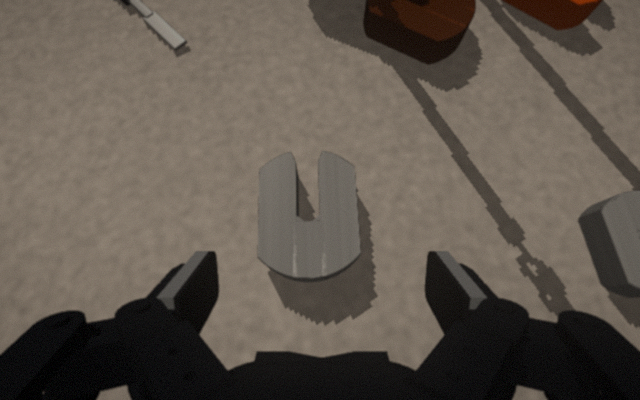

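Run:
```python
from h import *
d=load('wrist'); o,p,M=pose()
P=onz(d,[(308,277),(295,152),(322,152),(258,210),(358,210),(308,218)],.024); print(P.round(4).tolist())
u=np.array([.51,.86,0]); print('along u rel TCP',((P-p)@(u/np.linalg.norm(u))).round(4),'tool y',((P-p)@M[:,1]).round(4))
```

```text
[[0.4315, -0.2086, 0.024], [0.4626, -0.1426, 0.024], [0.4762, -0.1511, 0.024], [0.4268, -0.1624, 0.024], [0.4743, -0.1921, 0.024], [0.4482, -0.1812, 0.024]]
along u rel TCP [0.0041 0.0767 0.0763 0.0415 0.0401 0.0362] tool y [-0.0082 -0.0169 -0.0009 -0.0367  0.0193 -0.0086]
```

Request:
{"fn": "apply_moves", "kwargs": {
  "moves": [
    [[-0.4,-0.75,1.5],0],
    [[-0.4,-0.75,3],0],
    [[-0.4,-0.75,4.2],0],
    [[-0.4,-0.75,5.1],0],
    [[-0.4,-0.75,5.2],0],
    [[-0.4,-0.75,5.2],0]
  ]
}}

```text
clock: 13.75
tcp_pos: [0.4429, -0.1905, 0.0209]
orientation: [-2.422, -1.338, -0.729]
contact_force: [-0.4, -0.3, -0.1]
grip_width: 0.0858
```

Request:
{"fn": "apply_moves", "kwargs": {
  "moves": [
    [[0,0,0],0],
    [[0,0,0],0],
    [[0,0,0],0],
    [[0,0,0],0],
    [[0,0,0],0],
    [[0,0,0],0]
  ],
  "claw": 0.4,
  "grip_force": 60
}}

```text
clock: 14.25
tcp_pos: [0.4428, -0.191, 0.0213]
orientation: [-2.423, -1.337, -0.73]
contact_force: [-2.8, -2.8, 8.5]
grip_width: 0.0544
```

Run:
```python
from h import *
to()
d=grab('wrist'); cv2.imwrite('pics/w3.png',d['frame'])
```

```text
t 14.25 tcp [ 0.4428 -0.191   0.0213] tilt 33.5 az 57.8  toolx az 57.8 ytilt 0.000 q [ 0.49  0.64  0.19  2.17 -1.14  0.78  1.09] F [-2.83 -2.76  8.48] w 0.0544
```

View pics/w3.png

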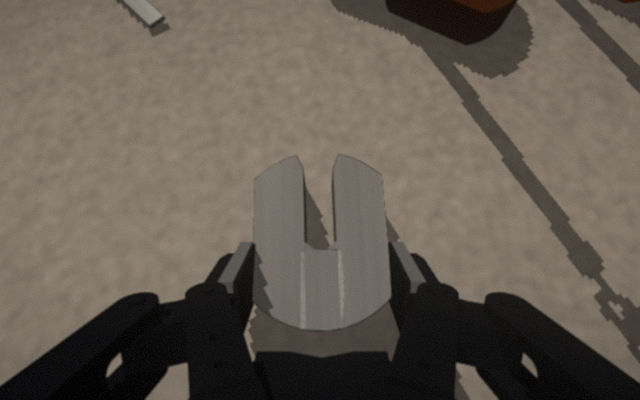

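Run:
```python
from h import *
d=load('wrist'); o,p,M=pose()
P=onz(d,[(322,328),(298,155),(340,155),(254,200),(384,200),(304,247),(336,247),(333,200),(306,200)],.024)
u=np.array([np.cos(np.radians(57.8)),np.sin(np.radians(57.8)),0]); print('along',((P-p)@u).round(4),'toolY',((P-p)@M[:,1]).round(4))
c=p+.0175*u; print('up', p+[0,0,.12])
s=np.array([.588,.047,0]); C=s-u*.075; t=C-u*.0175; t[2]=.146; to(p+[0,0,.125],t)
```

```text
along [-0.0202  0.052   0.052   0.031   0.031   0.0108  0.0108  0.031   0.031 ] toolY [-0.0002 -0.0109  0.0078 -0.0293  0.0263 -0.0076  0.0055  0.0045 -0.007 ]
up [ 0.44276431 -0.19098113  0.14131679]
t 14.3 tcp [ 0.4428 -0.191   0.0213] tilt 33.5 az 57.8  toolx az 57.8 ytilt 0.000 q [ 0.49  0.64  0.19  2.17 -1.14  0.78  1.09] F [-2.98 -2.6   8.4 ] w 0.0545
[ 0.44276431 -0.19098113  0.14631679] -> [  6.9    0.   -10.42] rows 3.0
[ 0.53870894 -0.03127287  0.146     ] -> [22.41 -0.4  -0.11] rows 5.5
```

Request:
{"fn": "apply_moves", "kwargs": {
  "moves": [
    [[0.5,0,-0.75],0],
    [[1.4,0,-2.1],0],
    [[3,0,-4.5],0],
    [[5,0,-7.5],0],
    [[6.4,0,-9.6],0],
    [[6.9,0,-10.4],0],
    [[6.9,0,-10.4],0]
  ],
  "grip_force": 100
}}

```text
clock: 14.88
tcp_pos: [0.4435, -0.1907, 0.1469]
orientation: [-2.424, -1.34, -0.731]
contact_force: [1.1, 0.3, -5.0]
grip_width: 0.0536
```

```bash
python3 -c "
from h import *
to((.5387,-.0313,.146))"
```

```text
t 14.88 tcp [ 0.4435 -0.1907  0.1469] tilt 33.5 az 57.6  toolx az 57.9 ytilt 0.003 q [ 0.39  0.4   0.3   2.14 -0.92  0.94  0.79] F [ 1.13  0.32 -5.05] w 0.0536
(0.5387, -0.0313, 0.146) -> [15.43 -0.42 10.32] rows 4.5
```

Request:
{"fn": "apply_moves", "kwargs": {
  "moves": [
    [[1.5,0,1],0],
    [[4,-0.1,2.6],0],
    [[7,-0.2,4.6],0],
    [[10,-0.3,6.7],0],
    [[13,-0.4,8.7],0],
    [[14.8,-0.4,9.9],0],
    [[15.4,-0.4,10.3],0],
    [[15.4,-0.4,10.3],0],
    [[15.4,-0.4,10.3],0]
  ]
}}

```text
clock: 15.63
tcp_pos: [0.5367, -0.0314, 0.1424]
orientation: [-2.422, -1.336, -0.724]
contact_force: [0.1, -0.2, -3.5]
grip_width: 0.0535
```

Run:
```python
from h import *
to()
d=grab('wrist'); s=grab('side'); 
f=cv2.resize(s['frame'][150:270,270:390],(400,400),interpolation=cv2.INTER_CUBIC)
w=d['frame'][0:400,120:520]
cv2.imwrite('pics/w4.png',np.hstack([w,f]))
```

```text
t 15.63 tcp [ 0.5367 -0.0314  0.1424] tilt 33.4 az 58.2  toolx az 57.7 ytilt -0.004 q [ 0.11  0.39  0.16  2.15 -1.05  0.73  0.55] F [ 0.15 -0.15 -3.54] w 0.0535
```

View pics/w4.png

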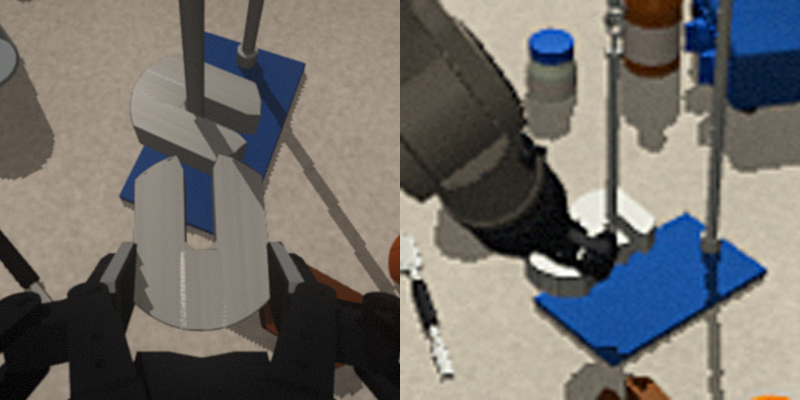

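Run:
```python
from h import *
w=load('wrist'); s=load('side'); o,p,M=pose()
f=cv2.resize(w['frame'][30:190,240:400],(480,480),interpolation=cv2.INTER_CUBIC)
g=cv2.resize(s['frame'][200:240,315:355],(480,480),interpolation=cv2.INTER_CUBIC)
cv2.imwrite('pics/w5.png',np.hstack([f,g])[:, :])
def tri(a,b):
    o1,v1=ray(w,a);o2,v2=ray(s,b);v1=v1[0];v2=v2[0]
    t=np.linalg.lstsq(np.c_[v1,-v2],o2-o1,rcond=None)[0]; A=o1+v1*t[0];B=o2+v2*t[1]; return ((A+B)/2).round(4),np.linalg.norm(A-B).round(4)
print(tri((378,87),(345.9,216.5)))
# stem: intersect wrist-plane and side-plane at heights
def plane(d,a,b):
    o,v=ray(d,[a,b]); n=np.cross(v[0],v[1]); n/=np.linalg.norm(n); return n,n@o
n1,d1=plane(w,(312.5,3),(314,100)); n2,d2=plane(s,(270+613*.3-120,150+60*.3),(270+614*.3-120,150+200*.3))
for z in (.126,.2): print(z,np.linalg.solve(np.array([n1[:2],n2[:2]]),[d1-n1[2]*z,d2-n2[2]*z]))
S=np.array([.588,.047,.126]); print('stem rel tcp toolY, u',(S-p)@M[:,1])
```

```text
(array([0.6259, 0.048 , 0.1047]), np.float64(0.003))
0.126 [0.59252775 0.06666148]
0.2 [0.59070806 0.06123743]
stem rel tcp toolY, u 0.0005388768774269446
```

View pics/w5.png

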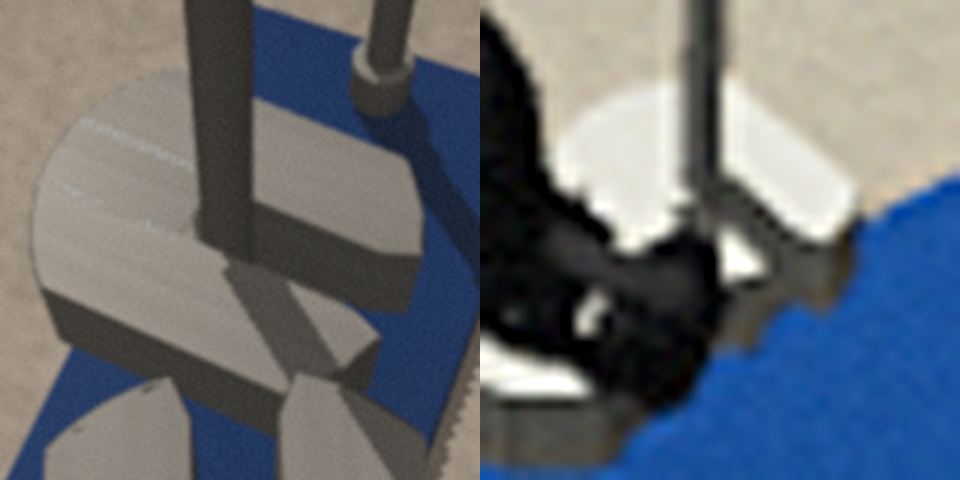

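Run:
```python
from h import *
w=load('wrist'); s=load('side'); o,p,M=pose()
def tri(a,b):
    o1,v1=ray(w,a);o2,v2=ray(s,b);v1=v1[0];v2=v2[0]
    t=np.linalg.lstsq(np.c_[v1,-v2],o2-o1,rcond=None)[0]; A=o1+v1*t[0];B=o2+v2*t[1]; return ((A+B)/2).round(4),np.linalg.norm(A-B).round(4)
print(tri((376.7,83.3),(346.5,215.4)), tri((366,115),(343.75,220.4)))
u=np.array([np.cos(np.radians(57.8)),np.sin(np.radians(57.8)),0])
for z in(.109,.114):
  P=onz(w,[(376.7,83.3),(366,115),(366,141),(334,160),(251,126),(269,53),(325,64),(316,108)],z); print(z,P.round(4)[:,:2].tolist()); 
  q=P[3]-P[4]; q2=P[0]-P[6]; print('hung az',np.degrees(np.arctan2(q[1],q[0])),np.degrees(np.arctan2(q2[1],q2[0])),'rel',((P[-1]-p)@u).round(4),((P[-1]-p)@M[:,1]).round(4), 'flatwidth',np.cross(q[:2]/np.linalg.norm(q[:2]),(P[0]-P[4])[:2]))
L=onz(w,[(304,247),(336,247),(320,158)],p[2]+.0027); print('loose rel',((L-p)@u).round(4),((L-p)@M[:,1]).round(4))
```

```text
(array([0.6273, 0.0509, 0.1054]), np.float64(0.0012)) (array([0.6173, 0.0432, 0.092 ]), np.float64(0.0029))
0.109 [[0.626, 0.0494], [0.6083, 0.0349], [0.5988, 0.0211], [0.5771, 0.0209], [0.5482, 0.0644], [0.5821, 0.1034], [0.6072, 0.0778], [0.5862, 0.0544]]
hung az -56.389053066799804 -56.50371102006832 rel 0.1 -0.005 flatwidth 0.05648270908033469
0.114 [[0.6232, 0.0468], [0.6061, 0.0327], [0.5968, 0.0193], [0.5758, 0.0191], [0.5477, 0.0613], [0.5807, 0.0992], [0.605, 0.0744], [0.5846, 0.0517]]
hung az -56.389053066799804 -56.50371102006821 rel 0.0968 -0.0048 flatwidth 0.05488997968773299
loose rel [0.0117 0.0117 0.0513] [-0.0085  0.0046 -0.0021]<stdin>:10: DeprecationWarning: Arrays of 2-dimensional vectors are deprecated. Use arrays of 3-dimensional vectors instead. (deprecated in NumPy 2.0)
```

Request:
{"fn": "apply_moves", "kwargs": {
  "moves": [
    [[0.2,-0.28,0.13],0],
    [[0.8,-0.28,0.53],0],
    [[1.6,-0.28,1.06],0],
    [[2.3,-0.28,1.52],0],
    [[3,-0.28,1.98],0],
    [[3.6,-0.28,2.38],0],
    [[4.1,-0.28,2.71],0],
    [[4.4,-0.28,2.91],0],
    [[4.6,-0.28,3.04],0],
    [[4.6,-0.28,3.04],0]
  ]
}}

```text
clock: 16.57
tcp_pos: [0.5652, 0.0178, 0.1442]
orientation: [-2.421, -1.338, -0.728]
contact_force: [-0.4, -0.0, -4.1]
grip_width: 0.0537
```

Run:
```python
from h import *
to()
d=grab('wrist'); s=grab('side')
f=cv2.resize(s['frame'][180:250,300:370],(400,400),interpolation=cv2.INTER_CUBIC)
cv2.imwrite('pics/w6.png',np.hstack([d['frame'][0:400,120:520],f]))
```

```text
t 16.57 tcp [0.5652 0.0178 0.1442] tilt 33.5 az 58.0  toolx az 57.8 ytilt -0.002 q [ 0.03  0.4   0.13  2.12 -1.08  0.67  0.47] F [-0.39 -0.04 -4.07] w 0.0537
```

View pics/w6.png

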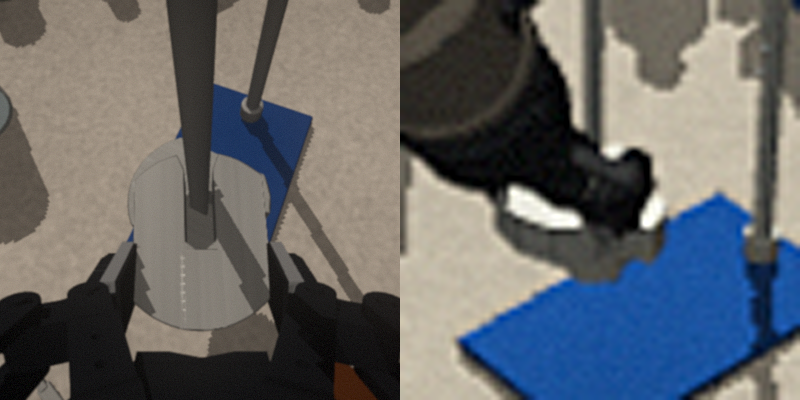

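Run:
```python
from h import *
w=load('wrist'); o,p,M=pose(); u=np.array([np.cos(np.radians(57.8)),np.sin(np.radians(57.8)),0]); y=M[:,1]
print('slot end',proj(w,[p+.0110*u-.002*y+[0,0,.0027]]).round(1))
for a in(.02,.03,.04):
  for z in(.11,.1215,.1455,.2):
    q=p+a*u-.002*y; q[2]=z; A=proj(w,[q-5e-3*u,q-5e-3*y,q+5e-3*y]); print(a,z,'front row %.0f'%A[0,1],'width %.1f'%(A[2,0]-A[1,0]))
g=cv2.cvtColor(w['frame'],cv2.COLOR_BGR2GRAY)
for r0 in(20,60,100,140,170,200,220,235,242): print(r0,g[r0,280:360:3].tolist())
print(g[225:265,320].tolist())
```

```text
slot end [[318.1 248.6]]
0.02 0.11 front row 253 width 19.3
0.02 0.1215 front row 249 width 20.6
0.02 0.1455 front row 240 width 23.8
0.02 0.2 front row 199 width 36.9
0.03 0.11 front row 234 width 19.0
0.03 0.1215 front row 229 width 20.2
0.03 0.1455 front row 216 width 23.3
0.03 0.2 front row 165 width 35.7
0.04 0.11 front row 215 width 18.7
0.04 0.1215 front row 209 width 19.8
0.04 0.1455 front row 194 width 22.8
0.04 0.2 front row 133 width 34.6
20 [139, 135, 138, 55, 49, 49, 53, 51, 55, 52, 47, 53, 48, 47, 47, 47, 43, 39, 40, 123, 134, 131, 139, 142, 129, 129, 133]
60 [143, 142, 139, 144, 129, 52, 54, 53, 58, 53, 51, 51, 49, 52, 46, 51, 45, 46, 83, 145, 141, 132, 139, 143, 141, 141, 144]
100 [148, 146, 149, 155, 151, 153, 81, 53, 55, 54, 59, 55, 52, 50, 51, 49, 43, 41, 49, 56, 49, 50, 53, 53, 52, 54, 52]
140 [150, 149, 150, 146, 135, 126, 135, 131, 53, 57, 58, 56, 55, 52, 49, 50, 40, 51, 52, 52, 49, 54, 52, 50, 50, 50, 49]
170 [137, 131, 134, 134, 130, 133, 133, 128, 115, 62, 55, 56, 51, 52, 48, 49, 47, 127, 123, 130, 127, 127, 124, 130, 122, 125, 124]
200 [136, 132, 132, 132, 132, 128, 130, 131, 71, 70, 51, 55, 54, 57, 53, 49, 50, 51, 62, 76, 91, 128, 127, 128, 128, 125, 127]
220 [131, 133, 132, 133, 129, 130, 128, 129, 74, 72, 79, 74, 77, 75, 80, 79, 76, 82, 47, 76, 79, 79, 75, 73, 93, 131, 125]
235 [135, 130, 131, 132, 131, 132, 131, 130, 95, 69, 77, 75, 78, 79, 74, 79, 75, 78, 53, 74, 77, 79, 76, 78, 75, 74, 76]
242 [133, 131, 132, 131, 129, 130, 129, 129, 119, 80, 75, 71, 80, 72, 77, 77, 76, 76, 102, 129, 81, 76, 75, 73, 79, 78, 78]
[74, 77, 76, 76, 77, 78, 77, 71, 79, 72, 76, 74, 77, 74, 76, 78, 79, 74, 77, 75, 77, 75, 74, 72, 92, 123, 128, 129, 127, 127, 128, 125, 130, 130, 130, 127, 125, 128, 126, 128]
```

Request:
{"fn": "apply_moves", "kwargs": {
  "moves": [
    [[0.2,0,0.13],0],
    [[0.5,0,0.33],0],
    [[0.9,0,0.59],0],
    [[1.3,0,0.86],0],
    [[1.6,0,1.06],0],
    [[1.85,0,1.22],0],
    [[2.0,0,1.32],0],
    [[2.0,0,1.32],0],
    [[2.0,0,1.32],0]
  ]
}}

```text
clock: 17.42
tcp_pos: [0.5777, 0.0376, 0.1442]
orientation: [-2.422, -1.337, -0.728]
contact_force: [-0.6, 0.5, -4.9]
grip_width: 0.0535
```

Run:
```python
from h import *
to()
w=grab('wrist'); s=grab('side'); g=cv2.cvtColor(w['frame'],cv2.COLOR_BGR2GRAY)
print(g[215:270,320].tolist()); print(g[215:270,312].tolist())
for r0 in(20,100,170,200,220,235): print(r0,g[r0,280:360:3].tolist())
```

```text
t 17.42 tcp [0.5777 0.0376 0.1442] tilt 33.5 az 58.0  toolx az 57.8 ytilt -0.002 q [-0.    0.41  0.12  2.11 -1.08  0.65  0.44] F [-0.58  0.49 -4.85] w 0.0535
[54, 52, 53, 53, 52, 54, 54, 54, 52, 51, 55, 53, 50, 54, 52, 56, 51, 57, 52, 54, 52, 53, 52, 53, 52, 55, 53, 55, 51, 56, 55, 55, 56, 57, 65, 72, 77, 77, 80, 90, 102, 111, 107, 87, 76, 72, 77, 76, 83, 88, 100, 115, 118, 130, 131]
[60, 57, 58, 56, 57, 56, 56, 58, 58, 56, 59, 59, 57, 55, 59, 58, 57, 57, 51, 58, 62, 60, 57, 57, 57, 57, 59, 58, 56, 53, 59, 77, 96, 112, 121, 126, 128, 123, 123, 130, 129, 126, 129, 129, 127, 128, 129, 129, 127, 129, 130, 128, 128, 130, 125]
20 [51, 50, 52, 47, 48, 45, 47, 44, 45, 47, 45, 45, 44, 45, 46, 41, 47, 39, 42, 42, 42, 43, 76, 76, 75, 121, 136]
100 [50, 51, 52, 55, 52, 53, 56, 53, 52, 51, 52, 51, 50, 50, 46, 46, 46, 43, 43, 44, 141, 146, 146, 154, 144, 147, 141]
170 [138, 136, 136, 135, 126, 53, 56, 58, 55, 57, 52, 51, 55, 51, 47, 48, 47, 39, 112, 131, 130, 123, 124, 130, 129, 127, 127]
200 [136, 135, 135, 135, 133, 131, 131, 56, 52, 55, 57, 54, 54, 54, 52, 47, 45, 61, 96, 135, 130, 130, 128, 129, 130, 127, 123]
220 [135, 132, 134, 135, 131, 128, 129, 132, 77, 53, 55, 58, 51, 53, 50, 51, 52, 127, 74, 133, 132, 129, 129, 129, 124, 133, 128]
235 [133, 130, 134, 131, 128, 128, 126, 133, 96, 49, 55, 55, 57, 55, 53, 48, 45, 65, 67, 125, 133, 129, 129, 125, 128, 128, 128]
```

Request:
{"fn": "apply_moves", "kwargs": {
  "moves": [
    [[0.03,-0.08,0.1],0],
    [[0.0,-0.08,0.2],0],
    [[-0.05,-0.08,0.27],0],
    [[-0.1,-0.08,0.34],0],
    [[-0.15,-0.08,0.42],0],
    [[-0.2,-0.08,0.49],0],
    [[-0.25,-0.08,0.56],0],
    [[-0.3,-0.08,0.63],0],
    [[-0.35,-0.08,0.7],0],
    [[-0.35,-0.08,0.7],0]
  ]
}}

```text
clock: 18.35
tcp_pos: [0.5775, 0.0388, 0.1363]
orientation: [-2.422, -1.337, -0.728]
contact_force: [-0.5, 0.9, -4.1]
grip_width: 0.0532
```

```bash
python3 -c "
from h import *
to((.5783,.0386,.130))"
```

```text
t 18.35 tcp [0.5775 0.0388 0.1363] tilt 33.5 az 58.0  toolx az 57.8 ytilt -0.002 q [ 0.    0.42  0.11  2.11 -1.1   0.64  0.46] F [-0.5   0.89 -4.09] w 0.0532
(0.5783, 0.0386, 0.13) -> [-0.32  0.08  0.54] rows 0.2
```

Request:
{"fn": "apply_moves", "kwargs": {
  "moves": [
    [[-0.04,0,0.06],0],
    [[-0.08,0,0.12],0],
    [[-0.12,0,0.18],0],
    [[-0.15,0,0.23],0],
    [[-0.19,0,0.29],0],
    [[-0.23,0,0.35],0],
    [[-0.27,0,0.41],0],
    [[-0.31,0,0.47],0],
    [[-0.35,0,0.53],0],
    [[-0.35,0,0.53],0]
  ]
}}

```text
clock: 19.18
tcp_pos: [0.5775, 0.0388, 0.13]
orientation: [-2.422, -1.337, -0.728]
contact_force: [-0.8, 0.5, -2.1]
grip_width: 0.0535
```

```bash
python3 -c "
from h import *
to()"
```

```text
t 19.18 tcp [0.5775 0.0388 0.13  ] tilt 33.5 az 58.0  toolx az 57.8 ytilt -0.002 q [ 0.01  0.43  0.1   2.11 -1.12  0.63  0.48] F [-0.81  0.5  -2.08] w 0.0535
```

Request:
{"fn": "apply_moves", "kwargs": {
  "moves": [
    [[-0.04,0,0.06],0],
    [[-0.08,0,0.12],0],
    [[-0.12,0,0.18],0],
    [[-0.15,0,0.23],0],
    [[-0.19,0,0.29],0],
    [[-0.23,0,0.35],0],
    [[-0.27,0,0.41],0],
    [[-0.31,0,0.47],0],
    [[-0.35,0,0.53],0],
    [[-0.35,0,0.53],0]
  ]
}}

```text
clock: 20.02
tcp_pos: [0.5775, 0.0388, 0.1236]
orientation: [-2.422, -1.337, -0.728]
contact_force: [-1.0, 0.6, -1.2]
grip_width: 0.0533
```

Request:
{"fn": "apply_moves", "kwargs": {
  "moves": [
    [[0,0,0],0],
    [[0,0,0],0]
  ]
}}

```text
clock: 20.18
tcp_pos: [0.5776, 0.0388, 0.1238]
orientation: [-2.422, -1.337, -0.728]
contact_force: [0.1, -0.9, 0.1]
grip_width: 0.0536
```

Run:
```python
from h import *
to()
w=grab('wrist'); s=grab('side')
f=cv2.resize(s['frame'][180:250,300:370],(400,400),interpolation=cv2.INTER_CUBIC)
cv2.imwrite('pics/w7.png',np.hstack([w['frame'][0:400,120:520],f]))
for i in range(3):
  imaging.grab_frame('side'); print(r.get_obs()['contact_force'].round(2))
```

```text
t 20.18 tcp [0.5776 0.0388 0.1238] tilt 33.5 az 58.0  toolx az 57.8 ytilt -0.002 q [ 0.02  0.44  0.09  2.12 -1.13  0.62  0.5 ] F [ 0.1  -0.92  0.07] w 0.0536
[ 0.18  0.19 -0.05]
[-0.36  0.97 -0.86]
[ 0.13 -0.44 -1.29]
```

View pics/w7.png

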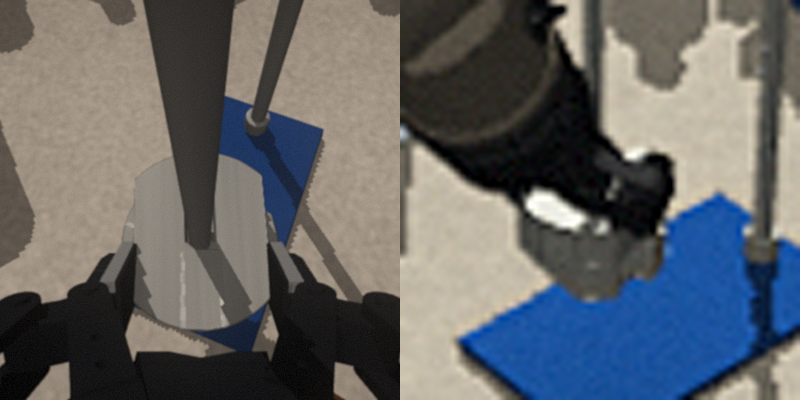

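```bash
cat > fz.py <<'E'
from h import *
F=[]
for i in range(10):
  imaging.grab_frame('side'); F.append(r.get_obs()['contact_force'])
F=np.array(F); print(F.mean(0).round(2),F.std(0).round(2)); to()
E
python3 fz.py
```

```text
[-0.5   0.28 -1.04] [0.45 0.46 0.58]
t 20.93 tcp [0.5776 0.0388 0.1237] tilt 33.5 az 58.0  toolx az 57.8 ytilt -0.002 q [ 0.02  0.44  0.09  2.12 -1.13  0.62  0.5 ] F [-0.29  0.76 -0.3 ] w 0.0537
```

Request:
{"fn": "apply_moves", "kwargs": {
  "moves": [
    [[-0.04,0,0.06],0],
    [[-0.08,0,0.12],0],
    [[-0.12,0,0.18],0],
    [[-0.16,0,0.24],0],
    [[-0.2,0,0.3],0],
    [[-0.24,0,0.36],0],
    [[-0.28,0,0.42],0],
    [[-0.32,0,0.48],0],
    [[-0.32,0,0.48],0]
  ]
}}

```text
clock: 21.68
tcp_pos: [0.5775, 0.0388, 0.1179]
orientation: [-2.422, -1.337, -0.728]
contact_force: [-0.4, 0.7, -0.1]
grip_width: 0.0536
```

```bash
python3 fz.py
```

```text
[-0.32  0.19 -0.13] [0.44 0.52 0.44]
t 22.18 tcp [0.5776 0.0388 0.118 ] tilt 33.5 az 58.0  toolx az 57.8 ytilt -0.002 q [ 0.02  0.45  0.09  2.12 -1.15  0.62  0.52] F [-0.87  0.7   0.08] w 0.0534
```

Request:
{"fn": "apply_moves", "kwargs": {
  "moves": [
    [[-0.03,0,0.04],0],
    [[-0.03,0,0.04],0],
    [[-0.03,0,0.04],0]
  ],
  "claw": 0.6,
  "grip_force": 20
}}

```text
clock: 22.43
tcp_pos: [0.5775, 0.0388, 0.1175]
orientation: [-2.422, -1.337, -0.728]
contact_force: [0.0, 0.6, -0.1]
grip_width: 0.0537
```

Request:
{"fn": "apply_moves", "kwargs": {
  "moves": [
    [[0,0,0],0],
    [[0,0,0],0],
    [[0,0,0],0]
  ],
  "claw": 0.68
}}

```text
clock: 22.68
tcp_pos: [0.5777, 0.0387, 0.1175]
orientation: [-2.422, -1.337, -0.728]
contact_force: [-0.7, -0.2, 0.0]
grip_width: 0.0583
```

Request:
{"fn": "apply_moves", "kwargs": {
  "moves": [
    [[0,0,0],0],
    [[0,0,0],0],
    [[0,0,0],0]
  ],
  "claw": 0.76
}}

```text
clock: 22.93
tcp_pos: [0.5776, 0.0387, 0.1175]
orientation: [-2.422, -1.337, -0.728]
contact_force: [0.8, 0.8, 0.3]
grip_width: 0.0648
```

Request:
{"fn": "apply_moves", "kwargs": {
  "moves": [
    [[0,0,0],0],
    [[0,0,0],0],
    [[0,0,0],0],
    [[0,0,0],0]
  ],
  "claw": 0.95
}}

```text
clock: 23.27
tcp_pos: [0.5775, 0.0388, 0.1175]
orientation: [-2.422, -1.337, -0.728]
contact_force: [-1.1, 0.2, 0.1]
grip_width: 0.0813
```

Run:
```python
from h import *
to()
w=grab('wrist')
cv2.imwrite('pics/w8.png',w['frame'])
```

```text
t 23.27 tcp [0.5775 0.0388 0.1175] tilt 33.5 az 58.0  toolx az 57.8 ytilt -0.002 q [ 0.02  0.45  0.09  2.12 -1.15  0.61  0.52] F [-1.15  0.2   0.1 ] w 0.0813
```

View pics/w8.png

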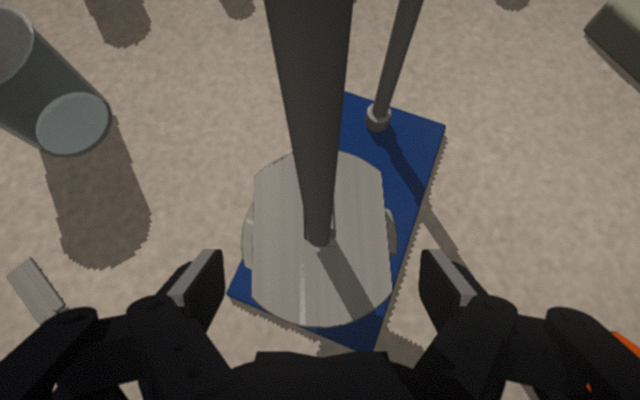

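Released cleanly. The mass lies flat with the stem (320,240) at the slot's inner end. Next I'll back straight out along the slot line.

Request:
{"fn": "apply_moves", "kwargs": {
  "moves": [
    [[-0.4,0,-0.26],0],
    [[-1.2,0,-0.8],0],
    [[-2.4,0,-1.6],0],
    [[-4,0,-2.65],0],
    [[-6,0,-4],0],
    [[-8.3,0,-5.5],0],
    [[-10,0,-6.6],0],
    [[-11,0,-7.3],0],
    [[-11,0,-7.3],0]
  ]
}}

```text
clock: 24.07
tcp_pos: [0.5057, -0.0768, 0.1174]
orientation: [-2.428, -1.331, -0.728]
contact_force: [-0.4, 0.1, 0.8]
grip_width: 0.0812
```

Run:
```python
from h import *
to()
w=grab('wrist'); a=w['frame'][0:200,180:460].copy()
for i in range(3): 
    e=grab('wrist'); print(np.abs(e['frame'][0:200,180:460].astype(int)-a).mean())
s=grab('side')
f=cv2.resize(s['frame'][170:240,295:365],(400,400),interpolation=cv2.INTER_CUBIC)
cv2.imwrite('pics/w9.png',np.hstack([e['frame'][0:400,120:520],f]))
```

```text
t 24.07 tcp [ 0.5057 -0.0768  0.1174] tilt 33.4 az 57.6  toolx az 57.4 ytilt -0.002 q [ 0.22  0.42  0.17  2.19 -1.08  0.74  0.7 ] F [-0.36  0.07  0.75] w 0.0812
5.899958333333333
8.246190476190476
9.526446428571429
```

View pics/w9.png

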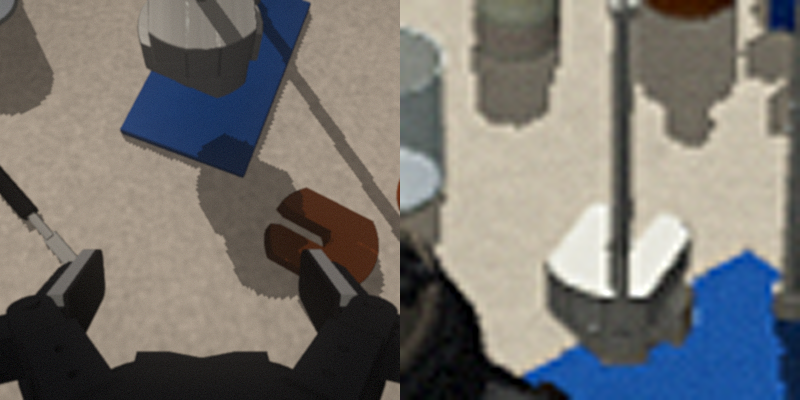

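The masses are stacked flat on the hanger and clear of the gripper. I'll let the swing die down and check that it is still before handing in.

Request:
{"fn": "apply_moves", "kwargs": {
  "moves": [
    [[0,0,0],0],
    [[0,0,0],0],
    [[0,0,0],0],
    [[0,0,0],0],
    [[0,0,0],0],
    [[0,0,0],0],
    [[0,0,0],0],
    [[0,0,0],0],
    [[0,0,0],0],
    [[0,0,0],0]
  ]
}}

```text
clock: 25.15
tcp_pos: [0.5073, -0.073, 0.1177]
orientation: [-2.422, -1.337, -0.728]
contact_force: [0.1, 0.6, -0.0]
grip_width: 0.0812
```

Request:
{"fn": "apply_moves", "kwargs": {
  "moves": [
    [[0,0,0],0],
    [[0,0,0],0],
    [[0,0,0],0],
    [[0,0,0],0],
    [[0,0,0],0],
    [[0,0,0],0],
    [[0,0,0],0],
    [[0,0,0],0],
    [[0,0,0],0],
    [[0,0,0],0]
  ]
}}

```text
clock: 25.98
tcp_pos: [0.5073, -0.073, 0.1176]
orientation: [-2.422, -1.337, -0.728]
contact_force: [0.9, -0.4, 0.8]
grip_width: 0.0813
```

Request:
{"fn": "apply_moves", "kwargs": {
  "moves": [
    [[0,0,0],0],
    [[0,0,0],0],
    [[0,0,0],0],
    [[0,0,0],0],
    [[0,0,0],0],
    [[0,0,0],0],
    [[0,0,0],0],
    [[0,0,0],0],
    [[0,0,0],0],
    [[0,0,0],0]
  ]
}}

```text
clock: 26.82
tcp_pos: [0.5073, -0.073, 0.1176]
orientation: [-2.422, -1.337, -0.728]
contact_force: [0.5, -0.1, -0.2]
grip_width: 0.0812
```

Request:
{"fn": "apply_moves", "kwargs": {
  "moves": [
    [[0,0,0],0],
    [[0,0,0],0],
    [[0,0,0],0],
    [[0,0,0],0],
    [[0,0,0],0],
    [[0,0,0],0],
    [[0,0,0],0],
    [[0,0,0],0],
    [[0,0,0],0],
    [[0,0,0],0]
  ]
}}

```text
clock: 27.65
tcp_pos: [0.5072, -0.073, 0.1176]
orientation: [-2.422, -1.337, -0.728]
contact_force: [-0.3, -1.1, 0.8]
grip_width: 0.081
```

```bash
cat > st.py <<'E'
from h import *
X=[];Y=[];A=[]
for i in range(20):
    f=imaging.grab_frame('side')['frame'].astype(int); c=f[205:235,315:355]
    m=(c.min(2)>195).astype(np.uint8); mo=cv2.moments(m,True); X.append(mo['m10']/mo['m00']);Y.append(mo['m01']/mo['m00']);A.append(mo['m00'])
print(np.round(X,2),np.round(Y,2),A[:3]); to()
E
python3 st.py
```

```text
[17.4  17.46 17.52 17.37 17.33 17.39 17.36 17.31 17.27 17.37 17.36 17.33
 17.39 17.21 17.47 17.34 17.49 17.38 17.42 17.44] [8.63 8.63 8.61 8.6  8.71 8.69 8.7  8.79 8.82 8.85 8.81 8.74 8.8  8.74
 8.62 8.68 8.65 8.69 8.63 8.59] [201.0, 199.0, 202.0]
t 28.65 tcp [ 0.5072 -0.073   0.1176] tilt 33.5 az 58.0  toolx az 57.8 ytilt -0.002 q [ 0.22  0.42  0.16  2.18 -1.08  0.74  0.7 ] F [-0.35  1.09 -0.05] w 0.0811
```

```bash
python3 -c "
from h import *
print(r.hand_in())"
```

```text
the job is handed in; nothing more can be done
None
```

The large loose mass is now lying on top of the hung mass on the hanger, released gently, and I handed the job in at about 28.7 s. No verdict was reported.

**How I did it:** A vertical tool would have hit the stem. I therefore pushed the arm against its upward reach limit to tilt the tool about 33°, and that tilt stayed. I gripped the mass by its flats and slid it about 80 mm along its slot line onto the stem. I then lowered it at under 10 mm/s until the wrist force fell from about −4.5 N to −0.13 N, opened the fingers in steps and backed straight out.

**Last checks:**
- **Seating:** the pictures show the mass flat on the stack with the stem at the inner end of its slot. I put the centring at about 2 mm from the pictures; I did not measure it directly at the end.
- **Slot angle:** the slots point to about +58° and −56°, so they are about 114° apart, with the mouths about 64 mm apart.
- **Stillness:** over 1 s the stack moved by about 0.3 mm in the side view, so the hanger was nearly still. I did not measure plumb separately.
- **Clearance:** the gripper stood about 130 mm back from the stack. I did not deliberately touch any other object, but I made no separate before-and-after check of the bystanders.

**Disagreements:** the wrist camera placed the loose mass about 6 mm from where the top and side cameras did. I trusted the wrist view for the final alignment. It also put the top of the hung mass slightly lower, at about 0.109 m, than the expected 0.114 m.

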